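# Screw the bar-handled lid onto the storage jar

### The arm

A 6-joint arm with a two-finger parallel gripper is mounted at the origin on a cart in front of the work surface, level with it; the furniture and walls round the work are solid. World frame = base frame: x ahead of the robot, y to its left, z up, the work surface at z = 0. Lengths are in m, angles in rad, forces in N, time in s.
With the tool pointing down it reaches from about 0.375 to 0.975 m from the base axis. Payload 3.8 kg.
Tool frame: the origin (TCP) lies on the front face of the gripper's body, between the roots of the fingers; the fingertips stand 73 mm ahead of it and the grasp point (between the pads) lies 54 mm ahead of it (manip.tips_ahead is the distance from the TCP to the fingertips, in m); z points along the fingers, y is the line along which they close (so a half turn about z gives the same grasp; the last joint's range is limited). The gripper opens to 85 mm and grips with 20 to 120 N. Pads are 22 mm wide; open, the fingers measure 114 mm over their backs; the gripper's body (76 mm by 85 mm) begins 54 mm behind the grasp point. The pads swing forward as they close: fully open they stand 13 mm farther back than shut.
Start: joints at [-1.19, 0.264, 1.604, -0, 1.274, -0.037], TCP at [0.274, -0.617, 0.304] pointing down, gripper open.
Joint ranges: [-2.63, 2.63], [-0.94, 2.18], [0.31, 2.57], [-1.31, 4.45], [0, 2.66], [-2.55, 2.55]. Speed limits (rad/s): [2.57, 2.57, 3.14, 3.14, 3.14, 3.14].

### API

Orientations are given as a unit quaternion [x, y, z, w].
In Python, from plant import manip gives the robot as it stands. The module is installed in compiled form; this text tells all that it offers.
- The arm moves only by the tool drive_tool, never from a script. Its arguments are lists of equal length, an entry for each row: "grip": the opening, from 0 (shut) to 1 (fully open); "slide": the shift along the world's x, y, z in units of 40 mm (1.0 is 40 mm), a list of three; "twist": the turn, a rotation vector about the world's x, y, z in units of 5 degrees (1.0 is 5 degrees), a list of three. A call has 1 to 10 rows; each row shifts and turns the commanded pose from where the row before left it; what a row does not reach is not made up. A row lasts 1/12 s, in which the tool goes at most 41.7 mm and 7.16 degrees, less where a joint would pass 70% of its speed; a pose out of reach is approached as far as the arm can. A call is refused whole if a number of a shift passes 1 or a number of a turn 1, either way. A call with a gripper value outside its range is refused whole. The fingers move at their own pace and stop on an object; the grip force is fixed at half the most. Time passes only in rows, so rows that do not move let the fingers close. It gives the time, the measured TCP pose, the force, the opening and the grip force at its end, in the units of the state.
- manip.read_state(): the state, without advancing time (a new reading comes with each control period).
- manip.grab_frame(name): name is "scene" or "top"; returns the picture (400x640x3 uint8, red, green, blue); there is no depth.
- manip.calibration(name): a dict with "fov_y" (degrees; the focal length in pixels is half the picture's height over the tangent of half this angle, whatever the lens; pixels are square), "cx", "cy" (the principal point, pixels), "R" (3x3) and "t" (3): a world point X has camera coordinates R X + t. Camera axes: x right, y down, z forward; pixel columns grow to the right and rows downward; lengths in m; the calibration is good to about 2 mm. A picture is of the moment at which its call begins. calibration takes no time and is no camera call.
- manip.job_done(): hands the job in; it is judged then, once.
The state is a dict: "t": time; "q": joint angles; "qd": joint speeds; "effort": joint torques, N m; "position": TCP position; "orientation": TCP orientation; "wrist_force": force on the tool from outside, world axes, zero at the start; "moment": the same for the moment, N m; "width": finger opening in m; "grasp_force": force on a finger pad.
Only numpy, scipy, OpenCV 4.12 (cv2) and the standard library are available. Lean on these libraries where they do the work, as an engineer would, in place of code of your own. Each camera call takes 0.05 s, during which the arm holds its last target. There are 200 camera calls.

### The job

The square storage jar on the desk has been left open: put its lid back on. Set the lid level on the mouth with its bar pointing from corner to corner of the jar, so that it rests on top of the thread; turn it back (anticlockwise seen from above) until it drops into the thread with the bar parallel to the jar's sides, let it settle, then screw it forward (clockwise) until it stops and let go. Leave the sticky notes, the ink bottle and the stapler where they are.

Things in the scene. Friction and masses are not known exactly. Their poses are not given: they have to be found in the camera images.
- jar: Open storage jar, firmly fixed to the desk top (z = 0): white ceramic, 76 mm square with rounded corners, on a dark wooden foot 84 x 84 x 12 mm. Origin at the centre of the underside, z up, x and y square to its sides. Flat shoulder at z = 70 mm; above it a round neck, 48 mm outside, up to z = 92.5 mm, then tapering to 44 mm at the rim, z = 96 mm.
- jar_rim (a point): Centre of the jar's mouth at rim height, 96 mm above the jar's origin; axes as the jar's. Lid heights are of the lid's origin above the jar's: 87 mm resting on top of the ribs; 78 mm dropped into the openings; 73 mm screwed home, bar 67 degrees clockwise of an opening. A hand that holds the lid must follow these heights; it turns easily, a few newtons are plenty.
- jar_thread (a point): On the neck's axis at rib-top height, z = 88.5 mm in the jar. Four equal ribs round the neck, 61 mm outside diameter, flat on top. Angles run clockwise from above, from each of the jar's x, y, -x, -y directions: opening -12 to 12 degrees, rib 12 to 72, upright stop post 72 to 78 (up to z = 93 mm). Channel under the rib: level to 12 degrees, falls 5 mm evenly to 62, level to the post; 1.2 mm play.
- lid: The jar's lid, medium-brown wood, about 0.12 kg, loose, at first flat on the desk top (z = 0), open side down: round, 71 mm diameter, 28 mm high without its bar; 65 mm inside diameter, 24 mm deep inside. Origin at the centre of its lower edge, z up. On top a grip bar, 60 mm long along the lid's x axis, 16 mm thick along y, from z = 28 to 58 mm: grasp it across its thickness.
- lid_bar (a point): On the lid's axis, in the upper part of the grip bar, 52 mm above the lid's origin and 24 mm above the flat top that the bar stands on (fingertips must stay clear of that top); axes as the lid's.
- lid_pins (a point): On the lid's axis at the height of its pins, 4 mm above its lower edge. Four smooth steel pins, 5 mm thick, on the lid's x, y, -x and -y directions inside the skirt, reach inward to a 52 mm circle. On top of the ribs the posts stop them going clockwise, in the openings the posts stop them going further back (about 7 degrees past the middle), in the channel the posts are the end of the thread.
- sticky_notes: Pad of yellow sticky notes, 70 x 70 x 21 mm, loose bystander; origin at the centre of its underside.
- ink_bottle: Square dark ink bottle, 46 x 46 x 52 mm, loose bystander; origin at the centre of its underside.
- stapler: Grey-green and black stapler, 30 x 113 x 41 mm, long along its y axis, loose bystander; origin at the centre of its underside.
Not all that is in view belongs to the job. Of the things like the lid, leave any that is orange or pink; of the rest the smaller one is meant.

How it is judged:
By the outcome, as a careful person would: the job done as asked, in the order asked, and still so for the second after the job is handed in, with the robot touching nothing.
It also fails if it takes over 48 s, if anything falls off the work surface, if the arm or the gripper's body presses on something with over 40 N, if the wrist force passes 120 N, or if a joint passes its speed limit or range.

## Working session

There is one attempt and no reset: what is moved stays moved. The work goes in short steps, Python scripts to look and compute and a tool call to move; the robot and the scene stay as the last step left them, time stands still between calls to the robot, and variables do not carry over. Pictures are saved under pics/ and viewed, at most 10 in all, crops included, and the job is handed in when it is done.

Besides the shell and the picture viewer there is one more tool, called by a JSON object that holds its "op" and its "data". drive_tool: Moves the arm, as the interface text tells. Its arguments: {"type":"object","properties":{"grip":{"type":"array"},"slide":{"type":"array"},"twist":{"type":"array"}},"required":["grip","slide","twist"]}

```bash
mkdir -p pics
python3 - <<'E'
from plant import manip
import cv2, numpy as np
for n in ("scene","top"):
    im=manip.grab_frame(n); cv2.imwrite(f"pics/{n}0.png",im[:,:,::-1]); c=manip.calibration(n); print(n,c)
s=manip.read_state(); print(s['t'],s['position'],s['orientation'],s['width'],s['wrist_force'])
E
```

```text
scene {'fov_y': 52.18823310282822, 'cx': 323.9498401696229, 'cy': 199.63702169207048, 'R': array([[ 0.60579018, -0.79545565,  0.016388  ],
       [-0.33637702, -0.27473009, -0.90076294],
       [ 0.72101925,  0.5401608 , -0.43400179]]), 't': array([-0.52904863,  0.17908219,  0.77814084])}
top {'fov_y': 48.283110974342165, 'cx': 317.13219524194466, 'cy': 192.1074212524718, 'R': array([[ 0.00956433, -0.99980978, -0.01699785],
       [-0.99669498, -0.00816044, -0.08082403],
       [ 0.08066995,  0.0177147 , -0.99658344]]), 't': array([-0.27976198,  0.51065472,  1.04233655])}
0.1 [ 0.27369306 -0.61647068  0.3026513 ] [ 9.78259807e-01  2.07380571e-01 -1.82863530e-04 -1.00810046e-03] 0.08547850596185447 [-0.62960483 -0.8600286  -0.70557917]
```

View pics/scene0.png

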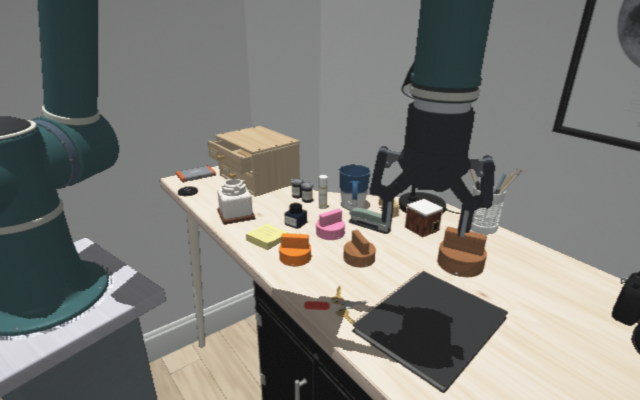

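View pics/top0.png

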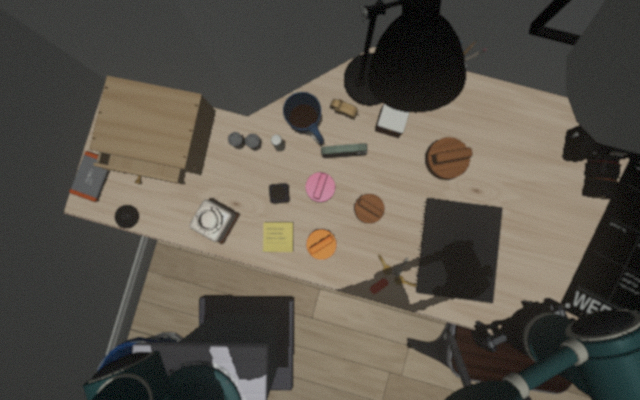

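The scene view shows the open white jar at (236,203), and the small brown lid at (360,248). In the top view the jar is at (211,219) and the small brown lid at (369,208). The big brown lid at (449,158) and the orange and pink ones are decoys.

Run:
```python
import cv2, numpy as np
t=cv2.imread("pics/top0.png"); s=cv2.imread("pics/scene0.png")
def c(im,x,y,r=25): return cv2.resize(im[y-r:y+r,x-r:x+r],(390,290*390//290),interpolation=cv2.INTER_CUBIC)[:, :]
f=lambda im,x,y,w=32,h=24: cv2.resize(im[y-h:y+h,x-w:x+w],(400,300),interpolation=cv2.INTER_CUBIC)
cv2.imwrite("pics/crops.png",np.clip(1.5*np.vstack([np.hstack([f(t,369,208),f(t,211,219)]),np.hstack([f(s,360,248),f(s,236,200)])]),0,255).astype(np.uint8))
for n,im,(x0,x1,y0,y1) in (("toplid",t,(345,395,185,230)),("scenelid",s,(335,385,225,270))):
    h=cv2.cvtColor(im,cv2.COLOR_BGR2HSV)[y0:y1,x0:x1]
    print(n,h[22,::4].tolist())
```

```text
toplid [[19, 52, 166], [19, 50, 163], [17, 56, 132], [13, 142, 126], [15, 136, 103], [14, 138, 100], [13, 133, 121], [12, 140, 115], [14, 140, 109], [12, 143, 116], [15, 57, 152], [18, 50, 162], [19, 50, 164]]
scenelid [[19, 23, 239], [19, 23, 239], [15, 63, 216], [13, 135, 164], [13, 135, 179], [13, 133, 148], [13, 121, 84], [14, 125, 90], [13, 121, 84], [13, 135, 177], [17, 54, 223], [20, 26, 237], [19, 27, 237]]
```

View pics/crops.png

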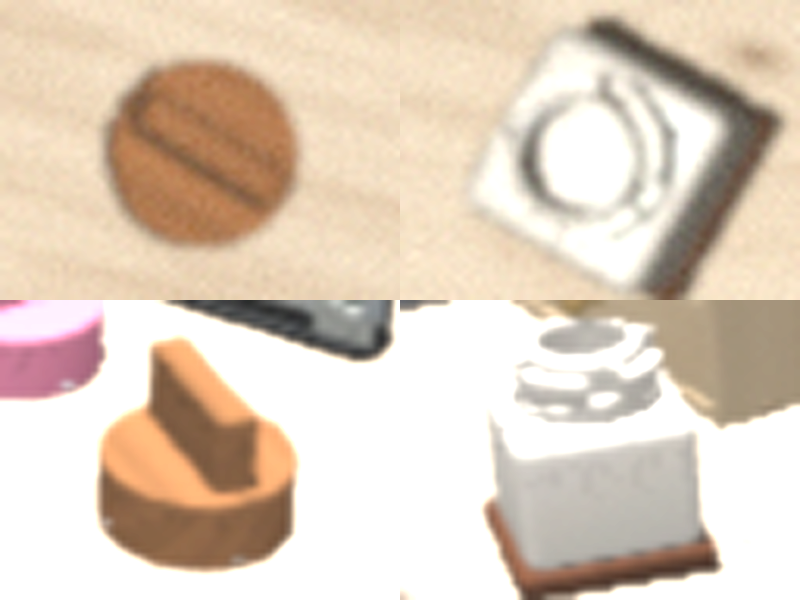

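The crops show the lid bar running along about 34° in the top image, with the disc centre at about (369.3,208.5). The jar mouth is at about (208,220) in top and (233.4,182.4) in scene, and the jar is turned about 30°.

```bash
cat > h.py <<'E'
import cv2, numpy as np
from plant import manip
def ray(n,uv,z):
    c=manip.calibration(n); f=200/np.tan(np.radians(c['fov_y']/2)); R,t=np.array(c['R']),np.array(c['t'])
    uv=np.atleast_2d(np.asarray(uv,float)); d=np.c_[(uv[:,0]-c['cx'])/f,(uv[:,1]-c['cy'])/f,np.ones(len(uv))]@R
    o=-R.T@t; return o+d*((z-o[2])/d[:,2])[:,None]
def project(n,X):
    c=manip.calibration(n); f=200/np.tan(np.radians(c['fov_y']/2)); p=np.atleast_2d(X)@np.array(c['R']).T+c['t']
    return np.c_[c['cx']+f*p[:,0]/p[:,2],c['cy']+f*p[:,1]/p[:,2]]
def big(m):
    cs,_=cv2.findContours(m.astype(np.uint8),cv2.RETR_EXTERNAL,cv2.CHAIN_APPROX_NONE)
    return max(cs,key=cv2.contourArea)
E
python3 - <<'E'
from h import *
np.set_printoptions(precision=4,suppress=True)
t=cv2.imread("pics/top0.png"); s=cv2.imread("pics/scene0.png")
def sub(im,x0,x1,y0,y1,fn,k=4):
    h=cv2.cvtColor(cv2.resize(im[y0:y1,x0:x1],None,fx=k,fy=k,interpolation=cv2.INTER_CUBIC),cv2.COLOR_BGR2HSV).astype(int)
    return (big(fn(h))[:,0]+.5)/k-.5+[x0,y0]
c=sub(t,345,395,185,232,lambda h:h[...,1]>95)
w=ray('top',c,0.022); (x,y),r=cv2.minEnclosingCircle(w[:,:2].astype(np.float32)); print('lid top',x,y,r,w.mean(0))
B=[(352.5,231.5),(357.6,230.6),(368.8,242.9),(362.2,244.5)]
w=ray('scene',B,0.058); print('bar scene',w[:,:2],w.mean(0)); 
for a,b in((0,3),(1,2)): d=w[b]-w[a]; print(np.linalg.norm(d),np.degrees(np.arctan2(d[1],d[0])))
w=ray('top',[(337+130/6.25,184+115/6.25),(337+265/6.25,184+207/6.25)],0.028);d=w[1]-w[0];print('bar top yaw',np.degrees(np.arctan2(d[1],d[0])))
c=sub(s,335,385,225,272,lambda h:h[...,1]>80); lo=c[c[:,1]>250]; w=ray('scene',lo,0.0)[:,:2]
A=np.c_[2*w,np.ones(len(w))]; q=np.linalg.lstsq(A,(w**2).sum(1),rcond=None)[0]; print('lid foot circle scene',q[:2],np.sqrt(q[2]+q[:2]@q[:2]))
print('rim scene',ray('scene',[(233.4,182.4)],.096)); print('rim top',ray('top',[(207.8,219.8)],.096))
K=[(473,197),(560,28),(725,118),(640,292)]; K=[(179+(a-400)/6.25,195+b/6.25) for a,b in K]
w=ray('top',K,.070); print('shoulder',w[:,:2],w.mean(0))
for i in range(4): d=w[(i+1)%4]-w[i]; print(np.linalg.norm(d),np.degrees(np.arctan2(d[1],d[0])))
c=sub(t,185,245,192,250,lambda h:(h[...,2]>135)&(h[...,1]<30))
w=ray('top',c,.07); print('white rect',cv2.minAreaRect((w[:,:2]*1000).astype(np.float32)))
F=[(204+(a-400)/6.25,176+b/6.25) for a,b in[(487,205),(535,298),(718,258)]]
w=ray('scene',F,0.0);print('foot',w[:,:2])
for i in range(2): d=w[i+1]-w[i]; print(np.linalg.norm(d),np.degrees(np.arctan2(d[1],d[0])))
E
```

```text
lid top 0.4759725332260132 -0.39784741401672363 0.03501031920313835 [ 0.476  -0.3977  0.022 ]
bar scene [[ 0.4785 -0.378 ]
 [ 0.4888 -0.3846]
 [ 0.4605 -0.4309]
 [ 0.4466 -0.4235]] [ 0.4686 -0.4042  0.058 ]
0.05553459600803723 -125.12499630355597
0.054225783067060725 -121.4764373862047
bar top yaw -123.97367735114523
lid foot circle scene [ 0.4806 -0.3975] 0.036716455191362754
rim scene [[ 0.4387 -0.0418  0.096 ]]
rim top [[ 0.4437 -0.0366  0.096 ]]
shoulder [[ 0.4287  0.0086]
 [ 0.4901 -0.0211]
 [ 0.458  -0.082 ]
 [ 0.3952 -0.0529]] [ 0.443  -0.0369  0.07  ]
0.06822610391654715 -25.827816826813947
0.0688159871500011 -117.78495199949673
0.06924671434880893 155.14130607129982
0.0700277510953005 61.42128610140419
white rect ((443.4353942871094, -33.65867614746094), (71.97030639648438, 71.5298843383789), 61.42484664916992)
foot [[ 0.4356  0.0281]
 [ 0.3939 -0.052 ]
 [ 0.4643 -0.0845]]
0.09031925651603628 -117.48221138681278
0.07757677119165027 -24.760335742353497
```

{"op": "drive_tool", "data": {"grip": [0.6,0.6,0.6,0.6,0.6,0.6,0.6,0.6,0.6,0.6], "slide": [[0.63,0.68,-0.3],[0.63,0.68,-0.3],[0.63,0.68,-0.3],[0.63,0.68,-0.3],[0.63,0.68,-0.3],[0.63,0.68,-0.3],[0.63,0.68,-0.3],[0.63,0.68,-0.3],[0,0,0],[0,0,0]], "twist": [[0,0,0.8],[0,0,0.8],[0,0,0.8],[0,0,0.8],[0,0,0.8],[0,0,0.8],[0,0,0.8],[0,0,0.8],[0,0,0],[0,0,0]]}}

```text
t: 0.93
position: [0.476, -0.397, 0.2061]
orientation: [0.882, 0.47, -0.001, -0.002]
wrist_force: [-0.1, -0.2, -0.3]
width: 0.0512
grasp_force: 0.0
```

Run:
```python
from h import *
a=manip.grab_frame("scene")[:,:,::-1]; b=manip.grab_frame("top")[:,:,::-1]
print(project('scene',[[.476,-.398,0],[.476,-.398,.058],[.476,-.397,.133]]),project('top',[[.476,-.398,0.028]]))
f=lambda im,x,y,w=40,h=60: cv2.resize(im[y-h:y+h,x-w:x+w],(400,600),interpolation=cv2.INTER_CUBIC)
cv2.imwrite("pics/s1.png",np.hstack([f(a,360,215),f(b,369,208)]))
```

```text
[[358.14569027 257.44614561]
 [359.56300834 234.88673544]
 [361.11398498 203.59618821]] [[369.29185525 207.98616109]]
```

View pics/s1.png

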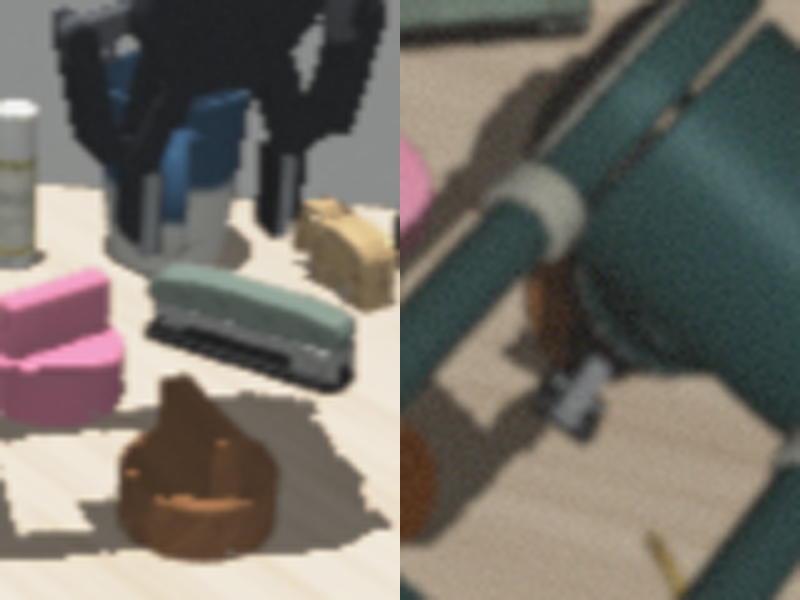

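Fingertips straddle the bar: tips at about (349,206) and (376,202) in scene, midway above the lid at (360,240). Descend and grasp.

{"op": "drive_tool", "data": {"grip": [0.6,0.6,0.6,0.6,0,0,0,0,0,0], "slide": [[0,0,-0.85],[0,0,-0.8],[0,0,-0.8],[0,0,0],[0,0,0],[0,0,0],[0,0,0],[0,0,0],[0,0,0],[0,0,0]], "twist": [[0,0,0],[0,0,0],[0,0,0],[0,0,0],[0,0,0],[0,0,0],[0,0,0],[0,0,0],[0,0,0],[0,0,0]]}}

```text
t: 1.87
position: [0.4769, -0.4012, 0.1131]
orientation: [0.883, 0.469, 0.001, 0.003]
wrist_force: [-1.4, -2.6, 6.5]
width: 0.0144
grasp_force: 60.7
```

{"op": "drive_tool", "data": {"grip": [0,0,0], "slide": [[0,0,0],[0,0,0],[0,0,0]], "twist": [[0,0,0],[0,0,0],[0,0,0]]}}

```text
t: 2.12
position: [0.4769, -0.4012, 0.1131]
orientation: [0.883, 0.469, 0.001, 0.003]
wrist_force: [-1.8, -2.3, 6.9]
width: 0.0142
grasp_force: 60.7
```

Run:
```python
from h import *
a=manip.grab_frame("scene")[:,:,::-1]; s=manip.read_state(); print(s['wrist_force'],s['moment'],s['q'])
cv2.imwrite("pics/s2.png",cv2.resize(a[195:275,310:410],(800,600),interpolation=cv2.INTER_CUBIC))
```

```text
[-1.4316278  -1.22056145  6.63763173] [-0.21779433  0.27984704 -0.07536132] [-7.39034351e-01  3.43968209e-01  1.88094629e+00 -1.01884265e-03
  9.10875188e-01 -1.44079985e-01]
```

View pics/s2.png

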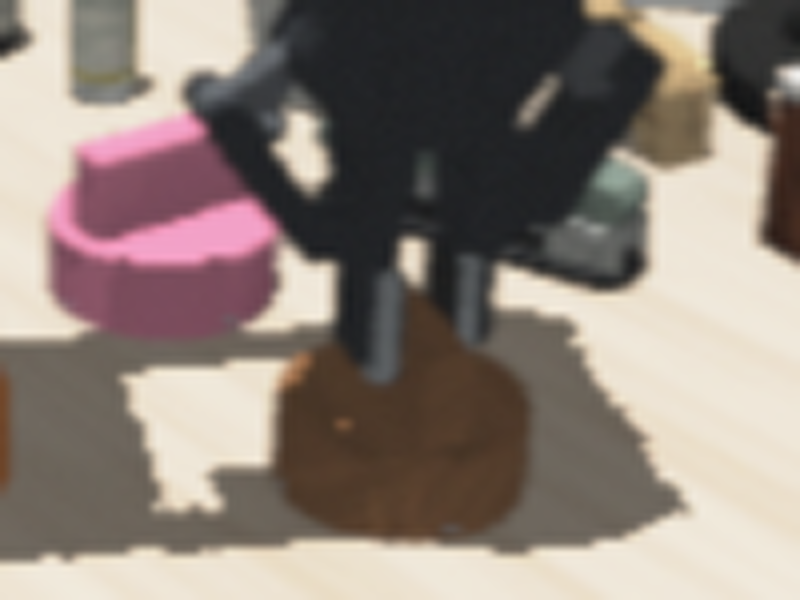

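The gripper holds the bar across its thickness, pads around crop (400,330), i.e. pixel (360,239). Lift and carry.

{"op": "drive_tool", "data": {"grip": [0,0,0,0,0,0,0,0,0,0], "slide": [[0,0,0.5],[0,0,0.95],[0,0,0.95],[0,0,0.9],[-0.1,0.6,0],[-0.1,0.9,0],[-0.1,0.9,0],[-0.1,0.9,0],[-0.1,0.9,0],[-0.1,0.9,0]], "twist": [[0,0,0],[0,0,0],[0,0,0],[0,0,0],[0,0,-0.5],[0,0,-0.7],[0,0,-0.7],[0,0,-0.7],[0,0,-0.7],[0,0,-0.7]]}}

```text
t: 3.0
position: [0.4509, -0.1936, 0.2425]
orientation: [0.952, 0.307, 0.0, 0.0]
wrist_force: [1.1, 1.0, -1.1]
width: 0.0147
grasp_force: 59.7
```

{"op": "drive_tool", "data": {"grip": [0,0,0,0,0,0,0,0], "slide": [[-0.1,0.9,0],[-0.1,0.9,0],[0,0.9,0],[0,0.8,0],[0,0.4,0],[0,0,0],[0,0,0],[0,0,0]], "twist": [[0,0,-0.7],[0,0,-0.7],[0,0,-0.7],[0,0,-0.7],[0,0,-0.8],[0,0,0],[0,0,0],[0,0,0]]}}

```text
t: 3.67
position: [0.4436, -0.0397, 0.2423]
orientation: [0.988, 0.157, 0.0, 0.0]
wrist_force: [-0.1, -0.2, -0.2]
width: 0.0143
grasp_force: 59.6
```

Run:
```python
from h import *
a=manip.grab_frame("scene")[:,:,::-1]; b=manip.grab_frame("top")[:,:,::-1]
cv2.imwrite("pics/s3_full.png",a);cv2.imwrite("pics/t3_full.png",b)
s=manip.read_state(); print(s['position'],s['orientation'],s['wrist_force'],s['moment'])
f=lambda im,x,y,w=40,h=60: cv2.resize(im[y-h:y+h,x-w:x+w],(400,600),interpolation=cv2.INTER_CUBIC)
cv2.imwrite("pics/s3.png",np.hstack([f(a,234,165),f(b,209,215)]))
```

```text
[ 0.44361307 -0.04029123  0.24209447] [9.87800399e-01 1.55725067e-01 1.53250401e-04 2.26190833e-04] [ 0.66884795 -0.50217484 -1.48349796] [-0.0158015   0.04569671  0.00374847]
```

View pics/s3.png

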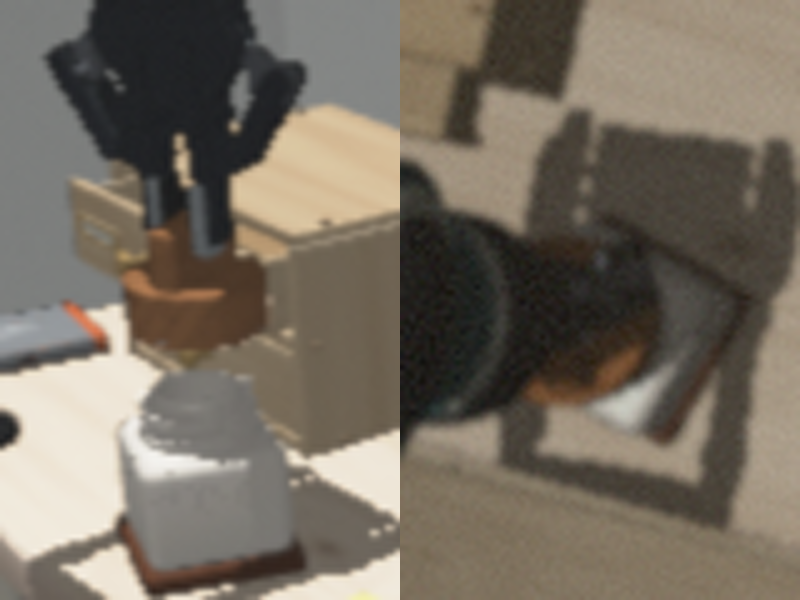

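Run:
```python
from h import *
np.set_printoptions(precision=4,suppress=True)
L=np.array([.4436,-.0403,.129]); J=np.array([.443,-.037,0])
print('scene lid bottom/top',project('scene',[L,L+[0,0,.028]]),'jar rim',project('scene',[J+[0,0,.096]]),'dpx per 5mm x,y',project('scene',[L,L+[.005,0,0],L+[0,.005,0]]))
a=np.radians(np.arange(0,360,5)); 
for z in(0,.028):
    p=project('scene',L+np.c_[.0355*np.cos(a),.0355*np.sin(a),z+0*a]); print('pred scene extents',p.min(0),p.max(0))
P=np.array([(660,300),(645,350),(600,395),(560,405),(530,395)]); uv=np.c_[169+(P[:,0]-400)/5,155+P[:,1]/5]
w=ray('top',uv,.140)[:,:2]; print('arc dist from TCP',np.linalg.norm(w-L[:2],axis=1), w-L[:2])
s=cv2.imread('pics/s3_full.png'); h=cv2.cvtColor(s,cv2.COLOR_BGR2HSV)[145:180,205:260].astype(int)
m=(h[...,1]>105)&(h[...,0]<17)
for r in range(12,30,2):
    c=np.where(m[r])[0]; print(r+145,(c.min()+205,c.max()+205) if len(c) else None)
t=cv2.imread('pics/t3_full.png'); h=cv2.cvtColor(t,cv2.COLOR_BGR2HSV)[225:242,190:225].astype(int)
print((h[...,1]>105).astype(int)[::2].tolist() if 0 else [(r+225,np.where(h[r,:,1]>100)[0][[0,-1]]+190) for r in range(0,17,2) if (h[r,:,1]>100).any()])
```

```text
scene lid bottom/top [[233.4315 169.5129]
 [232.5262 158.933 ]] jar rim [[233.4096 181.4086]] dpx per 5mm x,y [[233.4315 169.5129]
 [234.9583 168.9482]
 [232.0827 169.0441]]
pred scene extents [218.8219 164.4438] [247.849  174.9096]
pred scene extents [217.7326 154.1295] [247.1208 164.0508]
arc dist from TCP [0.0368 0.0318 0.0323 0.035  0.0356] [[ 0.0097 -0.0354]
 [-0.0113 -0.0297]
 [-0.0303 -0.0113]
 [-0.0346  0.0054]
 [-0.0306  0.0182]]
157 (np.int64(222), np.int64(244))
159 (np.int64(218), np.int64(246))
161 (np.int64(219), np.int64(246))
163 (np.int64(219), np.int64(246))
165 (np.int64(220), np.int64(245))
167 (np.int64(208), np.int64(246))
169 (np.int64(210), np.int64(246))
171 (np.int64(212), np.int64(243))
173 (np.int64(213), np.int64(240))
[(225, array([198, 218])), (227, array([199, 217])), (229, array([194, 216])), (231, array([192, 212])), (233, array([193, 209])), (235, array([195, 204])), (241, array([222, 223]))]
```

The scene view shows the lid above the jar with its centre column at about 232.5. The neck's centre is at about 233.4, and the lid matches the TCP prediction. I'll lower it with a small correction.

{"op": "drive_tool", "data": {"grip": [0,0,0,0,0,0,0,0,0], "slide": [[-0.03,0.05,-0.2],[0,0,-0.3],[0,0,-0.2],[0,0,-0.15],[0,0,-0.1],[0,0,-0.1],[0,0,-0.05],[0,0,0],[0,0,0]], "twist": [[0,0,0],[0,0,0],[0,0,0],[0,0,0],[0,0,0],[0,0,0],[0,0,0],[0,0,0],[0,0,0]]}}

```text
t: 4.52
position: [0.4428, -0.0371, 0.1995]
orientation: [0.988, 0.156, 0.0, -0.0]
wrist_force: [-3.2, 3.5, 9.2]
width: 0.0144
grasp_force: 61.2
```

{"op": "drive_tool", "data": {"grip": [0,0,0,0,0,0,0,0], "slide": [[-0.03,0.03,0],[0,0,0],[0,0,0],[0,0,0],[0,0,0],[0,0,0],[0,0,0],[0,0,0]], "twist": [[0,0,0.5],[0,0,0.9],[0,0,1],[0,0,1],[0,0,1],[0,0,1],[0,0,1],[0,0,0]]}}

```text
t: 5.18
position: [0.4424, -0.0362, 0.1991]
orientation: [0.906, 0.423, 0.001, 0.001]
wrist_force: [0.6, 1.5, 5.7]
width: 0.0146
grasp_force: 60.6
```

{"op": "drive_tool", "data": {"grip": [0,0,0,0,0,0], "slide": [[0,0,0],[0,0,0],[0,0,0],[0,0,-0.04],[0,0,-0.04],[0,0,0]], "twist": [[0,0,0.6],[0,0,0.6],[0,0,0.6],[0,0,0.6],[0,0,0],[0,0,0]]}}

```text
t: 5.68
position: [0.4413, -0.0362, 0.1944]
orientation: [0.858, 0.513, 0.0, 0.0]
wrist_force: [1.8, 0.1, -1.9]
width: 0.0143
grasp_force: 59.5
```

Dropping in. Follow down to about 0.191.

{"op": "drive_tool", "data": {"grip": [0,0,0,0,0,0], "slide": [[0,0,-0.04],[0,0,-0.04],[0,0,-0.03],[0,0,0],[0,0,0],[0,0,0]], "twist": [[0,0,0.2],[0,0,0.2],[0,0,0],[0,0,0],[0,0,0],[0,0,0]]}}

```text
t: 6.18
position: [0.4414, -0.0362, 0.1908]
orientation: [0.848, 0.529, 0.0, 0.0]
wrist_force: [0.0, 0.2, 4.3]
width: 0.0148
grasp_force: 60.3
```

Seated at 78 mm (0.1908 − 0.113), with the floor carrying 4 N. Let it settle, then screw clockwise.

{"op": "drive_tool", "data": {"grip": [0,0,0,0,0,0,0,0], "slide": [[0,0,0],[0,0,0],[0,0,0],[0,0,0],[0,0,0],[0,0,0],[0,0,0],[0,0,0]], "twist": [[0,0,0],[0,0,0],[0,0,0],[0,0,0],[0,0,0],[0,0,0],[0,0,0],[0,0,0]]}}

```text
t: 6.85
position: [0.4414, -0.0362, 0.1907]
orientation: [0.848, 0.529, 0.0, 0.0]
wrist_force: [-0.4, 0.2, 5.0]
width: 0.0144
grasp_force: 60.4
```

{"op": "drive_tool", "data": {"grip": [0,0,0,0,0,0,0,0,0,0], "slide": [[0,0,0],[0,0,0],[0,0,0],[0,0,-0.005],[0,0,-0.01],[0,0,-0.01],[0,0,-0.01],[0,0,-0.01],[0,0,0],[0,0,0]], "twist": [[0,0,-0.4],[0,0,-0.8],[0,0,-0.8],[0,0,-0.8],[0,0,-0.8],[0,0,-0.8],[0,0,-0.8],[0,0,-0.8],[0,0,0],[0,0,0]]}}

```text
t: 7.68
position: [0.4416, -0.036, 0.1892]
orientation: [0.957, 0.291, 0.001, -0.0]
wrist_force: [-0.2, 1.5, 6.3]
width: 0.0145
grasp_force: 60.8
```

{"op": "drive_tool", "data": {"grip": [0,0,0,0,0,0,0,0,0,0], "slide": [[0,0,-0.01],[0,0,-0.01],[0,0,-0.01],[0,0,-0.01],[0,0,-0.01],[0,0,-0.01],[0,0,-0.01],[0,0,-0.01],[0,0,0],[0,0,0]], "twist": [[0,0,-0.5],[0,0,-0.8],[0,0,-0.8],[0,0,-0.8],[0,0,-0.8],[0,0,-0.8],[0,0,-0.8],[0,0,-0.8],[0,0,-0.5],[0,0,0]]}}

```text
t: 8.52
position: [0.4413, -0.0358, 0.1859]
orientation: [1.0, 0.007, 0.0, -0.0]
wrist_force: [-0.1, 1.6, 7.4]
width: 0.0146
grasp_force: 60.7
```

```bash
python3 -c "
from plant import manip; s=manip.read_state(); print(s['moment'],s['wrist_force'],s['position'],s['orientation'])"
```

```text
[ 0.44116416  0.09943297 -0.14422979] [-0.06482602  1.55257147  7.36684155] [ 0.441301   -0.03579372  0.18590373] [ 9.99976075e-01  6.89679009e-03  2.42166906e-04 -4.73454832e-04]
```

{"op": "drive_tool", "data": {"grip": [0,0,0,0,0], "slide": [[0,0,0],[0,0,0],[0,0,0],[0,0,0],[0,0,0]], "twist": [[0,0,-0.5],[0,0,-0.5],[0,0,-0.5],[0,0,-0.5],[0,0,0]]}}

```text
t: 8.93
position: [0.4419, -0.0345, 0.1859]
orientation: [0.997, -0.079, 0.001, -0.002]
wrist_force: [3.0, 7.9, 5.1]
width: 0.0145
grasp_force: 63.4
```

```bash
python3 -c "
from plant import manip; s=manip.read_state(); print(s['moment'],s['wrist_force'],s['position'],s['orientation'])"
```

```text
[ 1.56980266 -0.45844272  0.90985504] [3.02053482 7.94710426 5.12647905] [ 0.44191231 -0.03449259  0.18587513] [ 9.96843452e-01 -7.93653436e-02  9.45138431e-04 -1.83887123e-03]
```

The stop is reached (0.9 N·m resisting). Release and withdraw.

{"op": "drive_tool", "data": {"grip": [0.5,0.5,0.5,0.5,0.5,0.5,0.5,0.5,0.5,0.5], "slide": [[0,0,0],[0,0,0],[0,0,0],[0,0,0],[0,0,0.1],[0,0,0.3],[0,0,0.6],[0,0,0.8],[0,0,0.8],[0,0,0.8]], "twist": [[0,0,0],[0,0,0],[0,0,0],[0,0,0],[0,0,0],[0,0,0],[0,0,0],[0,0,0],[0,0,0],[0,0,0]]}}

```text
t: 9.77
position: [0.4405, -0.0362, 0.3225]
orientation: [0.997, -0.079, -0.0, 0.0]
wrist_force: [0.2, -0.2, -0.8]
width: 0.0427
grasp_force: 0.0
```

{"op": "drive_tool", "data": {"grip": [0.5,0.5,0.5,0.5,0.5,0.5,0.5,0.5], "slide": [[0,-0.5,0.4],[0,-0.8,0],[0,-0.8,0],[0,-0.8,0],[0,-0.8,0],[0,-0.8,0],[0,0,0],[0,0,0]], "twist": [[0,0,0],[0,0,0],[0,0,0],[0,0,0],[0,0,0],[0,0,0],[0,0,0],[0,0,0]]}}

```text
t: 10.43
position: [0.4406, -0.2175, 0.3371]
orientation: [0.997, -0.081, -0.0, -0.0]
wrist_force: [0.7, -0.6, 0.8]
width: 0.0425
grasp_force: 0.0
```

Run:
```python
from h import *
a=manip.grab_frame("scene")[:,:,::-1]; b=manip.grab_frame("top")[:,:,::-1]
f=lambda im,x,y,w=40,h=60: cv2.resize(im[y-h:y+h,x-w:x+w],(400,600),interpolation=cv2.INTER_CUBIC)
cv2.imwrite("pics/s4.png",np.hstack([f(a,240,185),f(b,211,215)]))
L=np.array([.4415,-.036,.073])
print(project('scene',[L,L+[0,0,.028],L+[0,0,.058]]),project('top',[L+[0,0,.058]]))
```

```text
[[233.41437054 189.75619986]
 [232.53088298 179.67152858]
 [231.56093252 168.59991661]] [[203.17747658 220.53788571]]
```

View pics/s4.png

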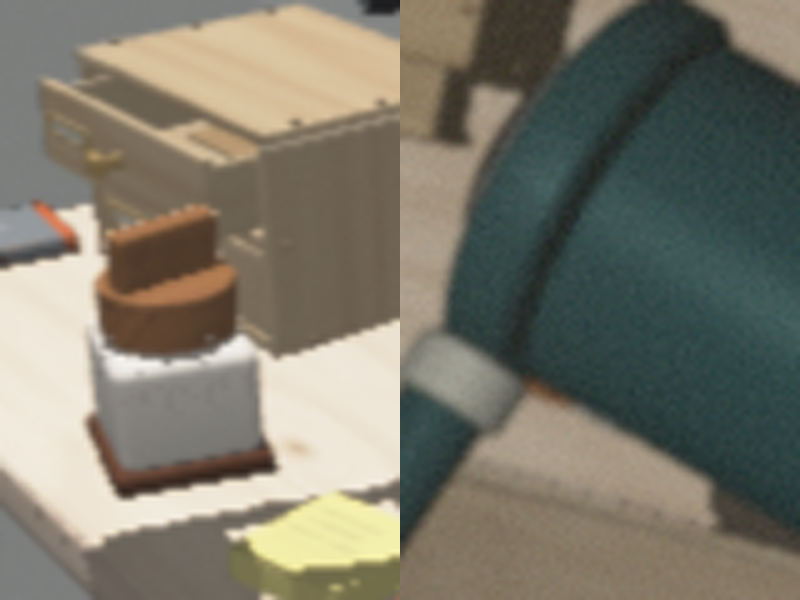

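The lid sits level and low on the jar: bar from about (222,173) to (242,166) in scene, skirt just above the shoulder. The notes are undisturbed. Handing in.

```bash
python3 -c "
from h import *
w=ray('scene',[(222.4,172.0),(242.4,166.0)],.131);d=w[1]-w[0];print(np.degrees(np.arctan2(d[1],d[0])),np.linalg.norm(d))
print(manip.job_done())"
```

```text
-6.800107487170523 0.05923373947994455
the job is handed in; nothing more can be done
None
```

The lid is back on the jar, screwed clockwise until it stopped against the thread and then released. It sits at about 73 mm with the bar at about -7°, and I handed the job in after about 10 s of robot time.

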